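# Knock the mould clamp's two lock pins home

## Task

Take the rubber mallet by its handle and knock both sprung lock pins of the plaster-mould clamp fully down with it, so that they latch and stay down. Stop once a pin is home: do not lean on it so that the clamp's sprung cross-bar sinks and crushes the mould, and let only the mallet, not the gripper, touch the bar and pins. Then stand the mallet back on its face on the plywood board, let go, and leave the mug, the wooden block and the bowl undisturbed.

Things in the scene. Friction and masses are not known exactly. Their poses are not given: they have to be found in the camera images.
- mallet: Loose rubber mallet, 0.4 kg, standing on its striking face, handle roughly towards the robot. Head: dark upright cylinder, 50 mm diameter, 85 mm high, hard. Handle: level pale wooden bar 24 mm wide, 30 mm tall, centre line 50 mm above the face, from the head to 155 mm from its axis along the mallet's -x. Origin: centre of the lower face; z up the head.
- board: Fixed plywood board the mallet stands on, 200 mm (x) by 180 mm (y), 12 mm thick. Origin: centre of its underside, on the bench.
- clamp: Fixed clamp: blue base 160 (x) by 260 (y) by 12 mm; white plaster mould; grey cross-bar 44 mm wide, 250 mm along y. On the bar two dark collars (40 mm diameter) at y = +100 and -100 mm, a pin in each. Bar and pins stand at a height that differs with the mould and is not told: the tops of the raised pins are 136 to 172 mm above the bench, both alike. Origin: centre of the underside, z up.
- pin_a (a joint): Travel straight down, m, of the steel pin at clamp y = +100 mm (head 28 mm diameter, 8 mm thick): 0 up, 0.022 down, head on its collar (stop). Over-centre spring latch: resists with 5 N at once, about 10 N at 8 mm, then less and less; let go before about 18 mm it springs back up, beyond that it snaps to the stop and stays. At the stop the force climbs steeply.
- pin_b (a joint): The same for the identical pin at clamp y = -100 mm.
- bar (a joint): How far the cross-bar, with collars and pins, has sunk, m: 0 at rest. It floats on preloaded springs: it stays put up to about 15 N of downward push (20 N at 12 mm), above that it sinks, damped (a brief knock hardly moves it), and rises again when let go. Sunk by more than 4 mm it crushes the mould.
- mug: White mug, 84 mm diameter, 95 mm tall, standing behind the clamp (bystander). Origin: centre of its underside.
- block: Wooden block 50 by 90 by 40 mm behind the clamp (bystander). Origin: centre of its underside.
- bowl: Terracotta bowl, 100 mm diameter, 50 mm tall, behind the board (bystander). Origin: centre of its underside.
There are look-alikes about, which are no part of the job. There is more than one size of the mallet; the job needs the largest.

How it is judged (in metres and radians):
On the way, in this order (a step that is already met when the one before it is completed fails the run):
1. the mallet is lifted clear of the board (5 cm) (z of mallet in the frame of board above 0.05 m), for 0.1 s.
2. one pin, either, is latched down (value of joint any of pin_a, pin_b above 0.019 m), for 0.2 s.
3. both pins are latched down (value of joint each of pin_a, pin_b above 0.019 m), for 0.2 s.
At the end, for the whole second after the job is handed in: Both pins are down (travel over 19 of 22 mm); the mallet stands at rest on its lower face on the board, within about 9 degrees of upright, the face's centre within 90 mm (x) and 80 mm (y) of the board's centre (all of step 3 and angle between mallet's own z axis and vertical below 0.15 rad and x of mallet in the frame of board between -0.09 and 0.09 m and y of mallet in the frame of board between -0.08 and 0.08 m and z of mallet in the frame of board between 0.008 and 0.018 m and linear speed of mallet below 0.02 m/s); the robot touches nothing.
It fails at once if the cross-bar is pushed down by more than 4 mm (the mould is crushed) (value of joint bar above 0.004 m).
It fails at once if the gripper or the arm touches the cross-bar or its pins (contact force between any of the fingers, the arm and bar above 1 N).
It fails at once if a bystander (mug, block, bowl) is moved by more than 20 mm (distance of any of mug, block, bowl from where it was at the start of the episode above 0.02 m).
It also fails if it takes over 54 s, if anything falls off the work surface, if the arm or the gripper's body presses on something with over 40 N, if the wrist force passes 120 N, or if a joint passes its speed limit or range.

## Robot

A 7-joint arm with a two-finger parallel gripper is mounted at the origin on the work surface. World frame = base frame: x ahead of the robot, y to its left, z up, the work surface at z = 0. Lengths are in m, angles in degrees, forces in N, time in s.
With the tool pointing down it reaches from about 0.35 to 0.775 m from the base axis. Payload 3.1 kg.
Tool frame: the origin (TCP) lies at the very end of the fingers, on their centre line; the grasp point (between the pads) lies 19 mm behind it; z points along the fingers, y is the line along which they close (so a half turn about z gives the same grasp; the last joint's range is limited). The gripper opens to 85 mm and grips with 20 to 120 N. Pads are 22 mm wide; open, the fingers measure 114 mm over their backs; the gripper's body (76 mm by 85 mm) begins 54 mm behind the grasp point. The pads swing forward as they close: fully open they stand 13 mm farther back than shut.
Start: joints at [65.564, 17.813, 0.802, 86.603, -0.252, 75.585, -1.558], TCP at [0.206, -0.51, 0.231] pointing down, gripper open.
Joint ranges: [-154.91, 154.91], [-16.99, 109.72], [-72.82, 74.43], [7.12, 147.25], [-82.49, 262.49], [11.32, 116.49], [-174.64, 174.64]. Speed limits (degrees/s): [159.86, 159.86, 180, 180, 180, 180, 180].

## Interface

Orientations are given as a 3x3 rotation matrix whose columns are the frame's x, y, z axes.
In Python, from cell import * gives the robot as it stands.
- The arm moves only by the shell command python3 -m creep 'ROWS'. ROWS is JSON, a list of rows, each a list of 7 numbers: the turn, a rotation vector about the world's x, y, z in degrees, then the shift along the world's x, y, z in cm, then the gripper command: -1 is fully open, 1 is shut, values between are in proportion. A call has 1 to 20 rows; each row is the pose to reach, as a shift and turn from the pose commanded when the call began; what a row does not reach only later rows make up. A row lasts 1/10 s, in which the tool goes at most 50 mm and 8.59 degrees, less where a joint would pass 70% of its speed; a pose out of reach is approached as far as the arm can. A call with a gripper value outside its range is refused whole. The fingers move at their own pace and stop on an object; the grip force is fixed at half the most. Time passes only in rows, so rows that repeat a pose let the fingers close. It gives the time, the measured TCP pose, the force, the opening and the grip force at its end, in the units of the state.
- get_state(): the state, without advancing time (a new reading comes with each control period).
- read_camera(name): name is "side" or "top"; returns the picture (480x640x3 uint8, blue, green, red); there is no depth.
- calibration(name): a dict with "mtx" (3x3 intrinsics, pixels), "R" (3x3) and "t" (3): a world point X has camera coordinates R X + t. Camera axes: x right, y down, z forward; pixel columns grow to the right and rows downward; lengths in m; the calibration is good to about 2 mm. A picture is of the moment at which its call begins. calibration takes no time and is no camera call.
- job_done(): hands the job in; it is judged then, once.
The state is a dict: "time": time; "q": joint angles; "qd": joint speeds; "joint_torque": joint torques, N m; "tool_pos": TCP position; "ee_rot": TCP orientation; "ft_force": force on the tool from outside, world axes, zero at the start; "wrist_torque": the same for the moment, N m; "grip_width": finger opening in m; "gripper_force": force on a finger pad.
Only numpy, scipy, OpenCV 4.12 (cv2) and the standard library are available. Lean on these libraries where they do the work, as an engineer would, in place of code of your own. Each camera call takes 0.05 s, during which the arm holds its last target. There are 200 camera calls.

## Working session

There is one attempt and no reset: what is moved stays moved. The work goes in short steps, Python scripts to look and compute and a shell command to move; the robot and the scene stay as the last step left them, time stands still between calls to the robot, and variables do not carry over. Pictures are saved under pics/ and viewed, at most 10 in all, crops included, and the job is handed in when it is done.

```bash
mkdir -p pics
python3 - <<'E'
from cell import *
import cv2
for n in("side","top"):
    cv2.imwrite(f"pics/{n}0.png",read_camera(n)); c=calibration(n); print(n,c)
s=get_state(); print(s["time"],s["tool_pos"],s["ee_rot"],s["grip_width"],s["ft_force"])
E
```

```text
side {'mtx': array([[454.75644127,   0.        , 316.1469264 ],
       [  0.        , 454.75644127, 237.77576593],
       [  0.        ,   0.        ,   1.        ]]), 'R': array([[ 0.73679265, -0.67608998,  0.00624017],
       [-0.48011536, -0.52967628, -0.69923693],
       [ 0.47605235,  0.51219662, -0.71486277]]), 't': array([-0.4497511 ,  0.40571791,  0.70773516])}
top {'mtx': array([[544.64220603,   0.        , 323.90548077],
       [  0.        , 544.64220603, 243.73200408],
       [  0.        ,   0.        ,   1.        ]]), 'R': array([[-0.01070042, -0.99994208,  0.001158  ],
       [-0.98294797,  0.01030595, -0.18359485],
       [ 0.18357228, -0.0031028 , -0.98300132]]), 't': array([0.0169483 , 0.64130704, 1.20777136])}
0.1 [ 0.20623502 -0.50918136  0.23033024] [[ 9.26834707e-01  3.75468596e-01 -8.71682055e-04]
 [ 3.75469598e-01 -9.26832725e-01  1.91846043e-03]
 [-8.75818124e-05 -2.10538582e-03 -9.99997780e-01]] 0.08526926179397498 [-0.72112477  0.63655215  0.20300673]
```

View pics/side0.png

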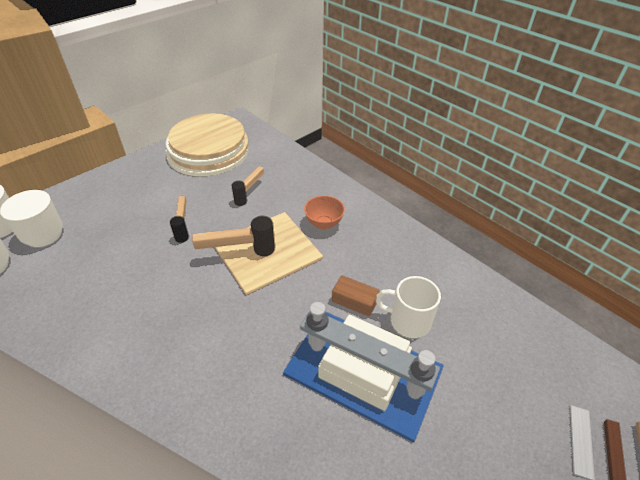

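View pics/top0.png

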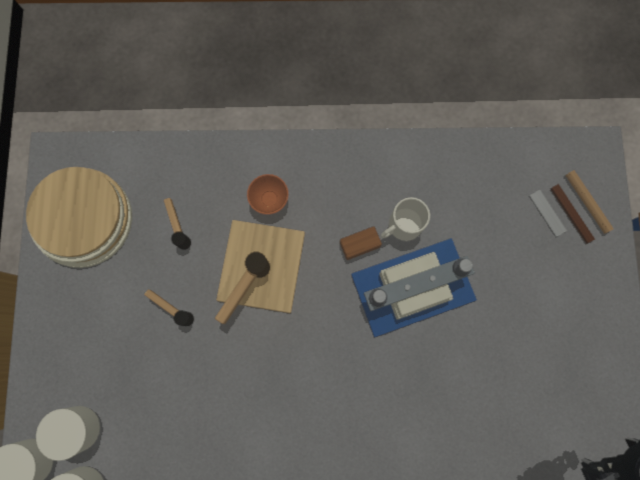

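Three mallets appear in the top image, with heads at (257,265), (180,240) and (183,318). The one at (257,265) is on the plywood board and has the longest handle and biggest head, so it fits the description. The clamp pins are at (378,297) and (463,267) in the top image and (317,312) and (426,362) in the side image. I'll confirm in an enlarged crop.

Run:
```python
import cv2,numpy as np
t=cv2.imread("pics/top0.png");s=cv2.imread("pics/side0.png")
f=lambda im,x,y:cv2.resize(im[y:y+100,x:x+133],(400,300),interpolation=cv2.INTER_CUBIC)
a=np.vstack([np.hstack([f(t,200,225),f(t,350,230)]),np.hstack([f(s,185,190),f(s,305,295)])])
cv2.imwrite("pics/crops.png",a)
```

```text
(no output)
```

View pics/crops.png

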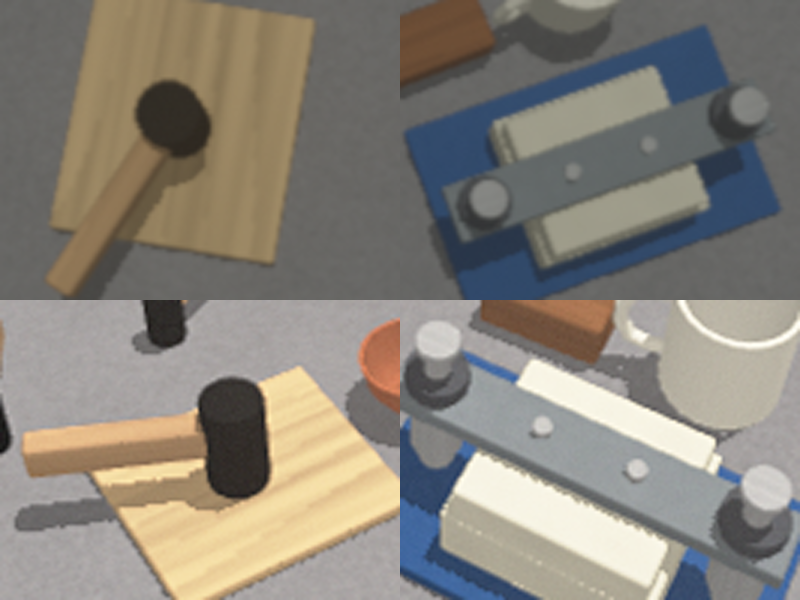

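The crop confirms it: the large mallet is on the board, head top at about top px (256,262) and side px (262,221), with the handle end at about top px (220,320). Next I'll triangulate.

```bash
cat > h.py <<'E'
from cell import *
import numpy as np, cv2
def P(n):
    c=calibration(n); return c["mtx"]@np.c_[c["R"],c["t"]]
def tri(pt,ps):
    X=cv2.triangulatePoints(P("top"),P("side"),np.array(pt,float).reshape(2,1),np.array(ps,float).reshape(2,1)); return (X[:3]/X[3]).ravel()
def at(n,p,z):
    M=P(n); A=np.c_[M[:,0],M[:,1],-np.array([p[0],p[1],1.])]; return np.linalg.solve(A,-(M[:,2]*z+M[:,3]))[:2]
def proj(n,X):
    v=P(n)@np.r_[X,1]; return v[:2]/v[2]
E
python3 - <<'E'
from h import *
np.set_printoptions(precision=4,suppress=True)
pa=tri((379.7,297),(318,307.3));pb=tri((465.7,265.7),(427.3,356.3));print("pins",pa,pb,np.linalg.norm(pa-pb))
hd=tri((255.7,262.3),(262.3,221.3));print("head",hd,at("top",(255.7,262.3),.097),at("side",(262.3,221.3),.097))
e=at("top",(220.5,320.5),.077);h=at("top",(255.7,262.3),.097);print("handle end",e,np.linalg.norm(e-h),np.degrees(np.arctan2(*(h-e)[::-1])))
b=[at("top",(200+x/3,225+y/3),.012) for x,y in((314,18),(274,263),(51,227))];print("board",b,(b[0]+b[2])/2)
for z in(.136,.154,.172):print(z,at("top",(379.7,297),z),at("side",(318,307.3),z),at("top",(465.7,265.7),z),at("side",(427.3,356.3),z))
print("side handle end", at("side",(185+31/3,190+137/3),.077))
E
```

```text
pins [ 0.5109 -0.1088  0.1368] [ 0.5766 -0.2975  0.136 ] 0.19979095400594524
head [0.5946 0.1625 0.1002] [0.5937 0.1636] [0.5985 0.1643]
handle end [0.4661 0.2431] 0.15032137156935252 -31.925265356688303
board [array([0.6822, 0.0563]), array([0.4857, 0.0886]), array([0.5158, 0.2646])] [0.599  0.1605]
0.136 [ 0.5097 -0.108 ] [ 0.5133 -0.1094] [ 0.5755 -0.2964] [ 0.5785 -0.2986]
0.154 [ 0.5081 -0.1061] [ 0.5044 -0.1188] [ 0.5729 -0.2917] [ 0.5678 -0.3028]
0.172 [ 0.5066 -0.1042] [ 0.4955 -0.1282] [ 0.5703 -0.2869] [ 0.5571 -0.307 ]
side handle end [0.4726 0.2447]
```

Pins are at A (0.511,-0.109) and B (0.577,-0.298), with tops at z≈0.137. They measure 199.8 mm apart, against 200 mm given. The mallet axis is about (0.595,0.163) with yaw -32°. I'll grip the handle 52 mm from the axis at about (0.551,0.191), turning +126° for the best wrist range.

```bash
python3 -m creep '[[0,0,8,2.2,4.4,0,-1],[0,0,16,4.4,8.8,0,-1],[0,0,24,6.6,13.2,0,-1],[0,0,32,8.8,17.6,0,-1],[0,0,40,11,22,0,-1],[0,0,48,13.2,26.4,0,-1],[0,0,56,15.4,30.8,0,-1],[0,0,64,17.6,35.2,0,-1],[0,0,72,19.8,39.6,0,-1],[0,0,80,22,44,0,-1],[0,0,88,24.2,48.4,0,-1],[0,0,96,26.4,53,0,-1],[0,0,104,28.6,57.5,0,-1],[0,0,112,31,62,0,-1],[0,0,120,33,66,0,-1],[0,0,126,34.5,70,0,-1],[0,0,126,34.5,70,0,-1],[0,0,126,34.5,70,-3,-1],[0,0,126,34.5,70,-5,-1],[0,0,126,34.5,70,-5,-1]]'
python3 - <<'E'
from h import *
s=get_state(); print(s["tool_pos"],s["ee_rot"],s["q"])
im=read_camera("side");im2=read_camera("top")
f=lambda im,x,y:cv2.resize(im[y:y+150,x:x+133],(400,450))
cv2.imwrite("pics/pre.png",np.hstack([f(im,185,130),f(im2,190,200)]))
E
```

```text
time: 2.1
tool_pos: [0.5492, 0.1879, 0.1776]
ee_rot: [[-0.848, 0.53, -0.007], [0.53, 0.848, -0.004], [0.004, -0.007, -1.0]]
ft_force: [-1.1, -0.5, 0.3]
grip_width: 0.0851
gripper_force: 0.0
[0.54917008 0.18786512 0.17756617] [[-0.84801367  0.52992353 -0.00733957]
 [ 0.52995757  0.84801571 -0.00378581]
 [ 0.00421789 -0.00710008 -0.9999659 ]] [  8.00986836  29.47318487 -42.42993178  84.86917463  20.17617537
  73.9771811   21.53788479]
```

View pics/pre.png

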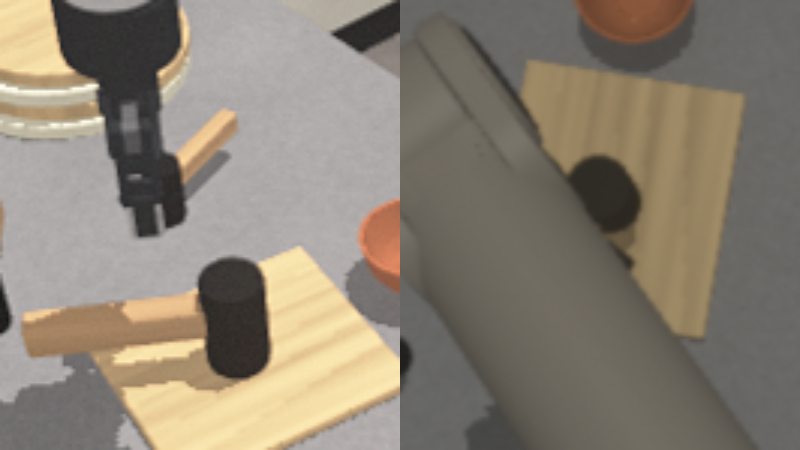

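The side view shows the fingers straddling the handle line just behind the head; the head is undisturbed at crop (232,280). I'll go down and grip.

```bash
python3 -m creep '[[0,0,0,0.1,0.1,-3,-1],[0,0,0,0.1,0.2,-6,-1],[0,0,0,0.1,0.2,-9,-1],[0,0,0,0.1,0.2,-11,-1],[0,0,0,0.1,0.2,-12.5,-1],[0,0,0,0.1,0.2,-13.6,-1],[0,0,0,0.1,0.2,-13.6,-1],[0,0,0,0.1,0.2,-13.6,0],[0,0,0,0.1,0.2,-13.6,1],[0,0,0,0.1,0.2,-13.6,1],[0,0,0,0.1,0.2,-13.6,1],[0,0,0,0.1,0.2,-13.6,1],[0,0,0,0.1,0.2,-13.6,1],[0,0,0,0.1,0.2,-13.6,1],[0,0,0,0.1,0.2,-13.6,1],[0,0,0,0.1,0.2,-13.6,1]]'
```

```text
time: 3.8
tool_pos: [0.5523, 0.1919, 0.0459]
ee_rot: [[-0.848, 0.529, -0.0], [0.529, 0.848, -0.001], [-0.0, -0.001, -1.0]]
ft_force: [-2.4, -0.7, 6.1]
grip_width: 0.023
gripper_force: 58.8
```

```bash
python3 -m creep '[[0,0,0,0,0,1,1],[0,0,0,0,0,3,1],[0,0,0,0,0,6,1],[0,0,0,0,0,9,1],[0,0,0,0,0,12,1],[0,0,0,0,0,15,1],[0,0,0,0,0,17,1],[0,0,0,0,0,17.5,1],[0,0,0,0,0,17.5,1],[0,0,0,0,0,17.5,1]]'
python3 - <<'E'
from h import *
im=read_camera("side");im2=read_camera("top")
f=lambda im,x,y:cv2.resize(im[y:y+150,x:x+133],(400,450))
cv2.imwrite("pics/lift.png",np.hstack([f(im,185,100),f(im2,190,170)]))
E
```

```text
time: 4.8
tool_pos: [0.5516, 0.1916, 0.2184]
ee_rot: [[-0.849, 0.529, -0.003], [0.529, 0.849, -0.001], [0.002, -0.003, -1.0]]
ft_force: [0.3, 0.2, -3.3]
grip_width: 0.0233
gripper_force: 59.2
```

View pics/lift.png

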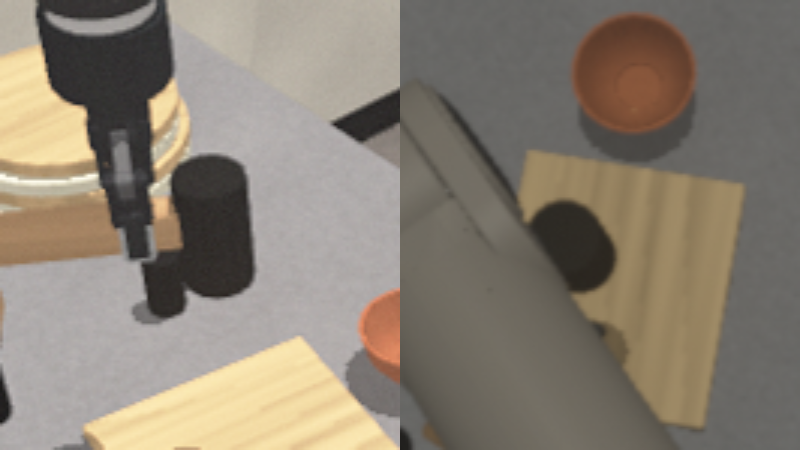

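The mallet is held level and upright. Head top centre is at about side px (255,159) and top px (246,250). I'll check the head's offset from the TCP.

Run:
```python
from h import *
s=tri((245.7,250),(255,159.3));t=get_state()["tool_pos"]
z=t[2]-.0459+.097
print(s,z,at("side",(255,159.3),z),at("top",(245.7,250),z),t)
```

```text
[0.59296062 0.16146361 0.26772831] 0.26939011088232845 [0.59344442 0.15880685] [0.59150703 0.16186005] [0.55155476 0.19153336 0.21829011]
```

```bash
python3 -m creep '[[0,0,0,-0.6,-2,0,1],[0,0,0,-1.7,-5.5,0,1],[0,0,0,-2.8,-9,0,1],[0,0,0,-3.9,-12.7,0,1],[0,0,0,-5,-16.4,0,1],[0,0,0,-6.1,-20,0,1],[0,0,0,-7.2,-23.5,0,1],[0,0,0,-8,-26,0,1],[0,0,0,-8.3,-27.2,0,1],[0,0,0,-8.3,-27.2,0,1],[0,0,0,-8.3,-27.2,-1,1],[0,0,0,-8.3,-27.2,-2,1],[0,0,0,-8.3,-27.2,-2.8,1],[0,0,0,-8.3,-27.2,-2.8,1],[0,0,0,-8.3,-27.2,-2.8,1],[0,0,0,-8.3,-27.2,-2.8,1]]'
python3 - <<'E'
from h import *
im=read_camera("side");im2=read_camera("top")
f=lambda im,x,y:cv2.resize(im[y:y+150,x:x+133],(400,450))
cv2.imwrite("pics/a.png",np.hstack([f(im,270,220),f(im2,330,200)]))
E
```

```text
time: 6.5
tool_pos: [0.4699, -0.0795, 0.1926]
ee_rot: [[-0.849, 0.529, 0.001], [0.529, 0.849, 0.0], [-0.001, 0.0, -1.0]]
ft_force: [-0.7, 0.3, -3.2]
grip_width: 0.0231
gripper_force: 59.5
```

View pics/a.png

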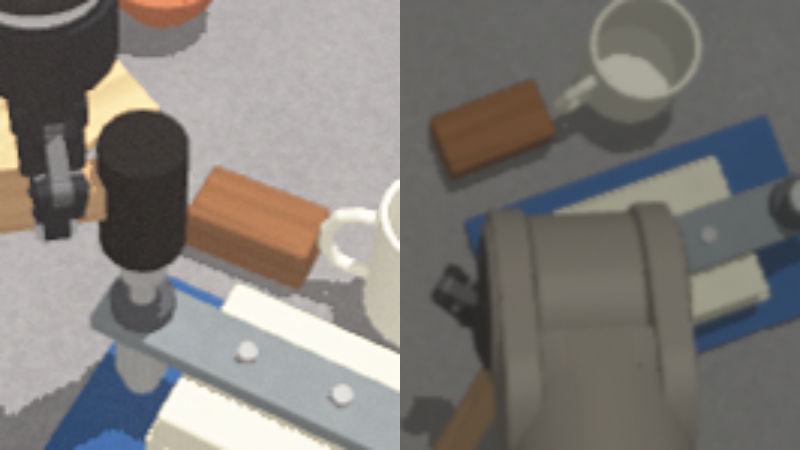

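The mallet face is directly above pin A: head and pin are both at crop column ~143. I'll come down until it touches.

```bash
python3 -m creep '[[0,0,0,0,0,-0.5,1],[0,0,0,0,0,-1,1],[0,0,0,0,0,-1.5,1],[0,0,0,0,0,-1.9,1],[0,0,0,0,0,-2.1,1],[0,0,0,0,0,-2.3,1],[0,0,0,0,0,-2.5,1],[0,0,0,0,0,-2.7,1],[0,0,0,0,0,-2.7,1],[0,0,0,0,0,-2.7,1]]'
```

```text
time: 7.6
tool_pos: [0.4692, -0.0797, 0.1655]
ee_rot: [[-0.849, 0.529, -0.001], [0.529, 0.849, -0.0], [0.0, -0.0, -1.0]]
ft_force: [-4.6, 0.4, 3.9]
grip_width: 0.0232
gripper_force: 60.7
```

```bash
python3 -m creep '[[0,0,0,0,0,-0.2,1],[0,0,0,0,0,-0.4,1],[0,0,0,0,0,-0.6,1],[0,0,0,0,0,-0.8,1],[0,0,0,0,0,-1,1],[0,0,0,0,0,-1.2,1],[0,0,0,0,0,-1.3,1],[0,0,0,0,0,-1.3,1],[0,0,0,0,0,-1.3,1]]'
```

```text
time: 8.5
tool_pos: [0.4697, -0.0799, 0.1521]
ee_rot: [[-0.848, 0.529, 0.0], [0.529, 0.848, 0.0], [-0.0, 0.0, -1.0]]
ft_force: [-0.3, 0.0, -3.3]
grip_width: 0.0231
gripper_force: 59.6
```

```bash
python3 -m creep '[[0,0,0,0,0,-0.1,1],[0,0,0,0,0,-0.2,1],[0,0,0,0,0,-0.3,1],[0,0,0,0,0,-0.3,1],[0,0,0,0,0,-0.3,1]]'
```

```text
time: 9.0
tool_pos: [0.4695, -0.0798, 0.1493]
ee_rot: [[-0.849, 0.529, 0.0], [0.529, 0.849, -0.0], [-0.0, 0.0, -1.0]]
ft_force: [0.4, -0.5, -3.3]
grip_width: 0.023
gripper_force: 59.6
```

The force is back to the free weight with nothing under the face, so pin A has snapped home. Next I'll lift and move over pin B.

```bash
python3 -m creep '[[0,0,0,0,0,1,1],[0,0,0,0,0,2.5,1],[0,0,0,0,0,4,1],[0,0,0,0,0,4.4,1],[0,0,0,1,-3,4.4,1],[0,0,0,2.2,-6.3,4.4,1],[0,0,0,3.4,-9.8,4.4,1],[0,0,0,4.6,-13.2,4.4,1],[0,0,0,5.8,-16.6,4.4,1],[0,0,0,6.5,-18.5,4.4,1],[0,0,0,6.6,-18.9,4.4,1],[0,0,0,6.6,-18.9,4.4,1],[0,0,0,6.6,-18.9,4.4,1],[0,0,0,6.6,-18.9,4.4,1]]'
python3 - <<'E'
from h import *
im=read_camera("side")
cv2.imwrite("pics/b.png",cv2.resize(im[220:420,260:480],(660,600)))
E
```

```text
time: 10.4
tool_pos: [0.5356, -0.2667, 0.1936]
ee_rot: [[-0.85, 0.527, 0.0], [0.527, 0.85, 0.001], [0.0, 0.001, -1.0]]
ft_force: [-0.4, -0.6, -3.4]
grip_width: 0.023
gripper_force: 59.6
```

View pics/b.png

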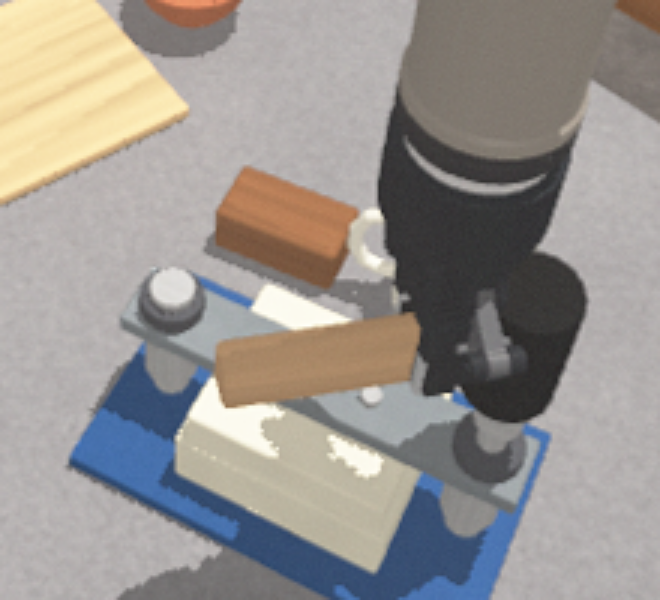

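Pin A is down on its collar at crop (173,290). The mallet stands over pin B at (497,435). The same stroke will do for B.

```bash
python3 -m creep '[[0,0,0,0,-0.1,-0.5,1],[0,0,0,0,-0.1,-1,1],[0,0,0,0,-0.1,-1.5,1],[0,0,0,0,-0.1,-2,1],[0,0,0,0,-0.1,-2.2,1],[0,0,0,0,-0.1,-2.4,1],[0,0,0,0,-0.1,-2.6,1],[0,0,0,0,-0.1,-2.8,1],[0,0,0,0,-0.1,-3,1],[0,0,0,0,-0.1,-3.2,1],[0,0,0,0,-0.1,-3.4,1],[0,0,0,0,-0.1,-3.6,1],[0,0,0,0,-0.1,-3.8,1],[0,0,0,0,-0.1,-4,1],[0,0,0,0,-0.1,-4.1,1],[0,0,0,0,-0.1,-4.2,1],[0,0,0,0,-0.1,-4.2,1],[0,0,0,0,-0.1,-4.2,1]]'
```

```text
time: 12.25
tool_pos: [0.5356, -0.2698, 0.151]
ee_rot: [[-0.849, 0.529, 0.0], [0.529, 0.849, 0.0], [0.0, 0.0, -1.0]]
ft_force: [0.0, 0.4, -4.0]
grip_width: 0.0232
gripper_force: 59.7
```

```bash
python3 -m creep '[[0,0,0,0,0,-0.1,1],[0,0,0,0,0,-0.15,1],[0,0,0,0,0,-0.15,1],[0,0,0,0,0,1,1],[0,0,0,0,0,3,1],[0,0,0,0,0,5,1],[0,0,0,0,2,7,1],[0,0,0,0,5,7,1],[0,0,0,0,9,7,1],[0,0,0,0,13,7,1],[0,0,0,0,17,7,1],[0,0,0,0,21,7,1],[0,0,0,0.5,25,7,1],[0,0,0,1,29,7,1],[0,0,0,1.6,33,7,1],[0,0,0,1.6,37,7,1],[0,0,0,1.6,41,7,1],[0,0,0,1.6,44.5,7,1],[0,0,0,1.6,46.1,7,1],[0,0,0,1.6,46.1,7,1]]'
python3 - <<'E'
from h import *
im=read_camera("side")
cv2.imwrite("pics/c.png",cv2.resize(im[120:420,180:480],(600,600)))
E
```

```text
time: 14.25
tool_pos: [0.5503, 0.1964, 0.2227]
ee_rot: [[-0.852, 0.523, 0.001], [0.523, 0.852, 0.004], [0.001, 0.004, -1.0]]
ft_force: [0.2, 0.6, -2.8]
grip_width: 0.0234
gripper_force: 59.6
```

View pics/c.png

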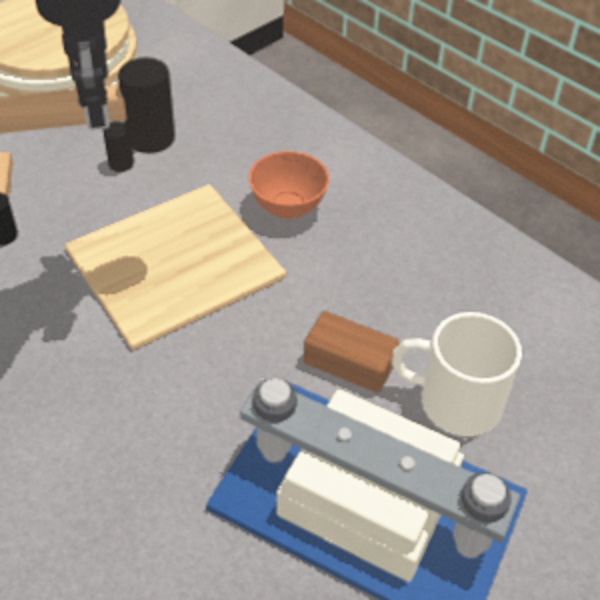

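Both pins are down at crop (275,398) and (488,495), the bystanders are in place and the mallet is upright. I'll lower it onto the board.

```bash
python3 -m creep '[[0,0,0,0,0,-2,1],[0,0,0,0,0,-5,1],[0,0,0,0,0,-8,1],[0,0,0,0,0,-11,1],[0,0,0,0,0,-14,1],[0,0,0,0,0,-16,1],[0,0,0,0,0,-16.8,1],[0,0,0,0,0,-17.2,1],[0,0,0,0,0,-17.3,1],[0,0,0,0,0,-17.3,1],[0,0,0,0,0,-17.3,1]]'
```

```text
time: 15.4
tool_pos: [0.5525, 0.1916, 0.0496]
ee_rot: [[-0.848, 0.529, 0.002], [0.529, 0.848, 0.001], [-0.002, 0.002, -1.0]]
ft_force: [-0.5, 0.1, -4.0]
grip_width: 0.0231
gripper_force: 59.5
```

```bash
python3 -m creep '[[0,0,0,0,0,-0.1,1],[0,0,0,0,0,-0.2,1],[0,0,0,0,0,-0.3,1],[0,0,0,0,0,-0.35,1],[0,0,0,0,0,-0.35,1],[0,0,0,0,0,-0.35,1]]'
```

```text
time: 16.0
tool_pos: [0.5516, 0.1914, 0.0459]
ee_rot: [[-0.849, 0.529, 0.001], [0.529, 0.849, -0.0], [-0.001, 0.0, -1.0]]
ft_force: [-3.0, -1.3, 6.8]
grip_width: 0.023
gripper_force: 60.8
```

The mallet is on the board, with the force now upward as it was at the grasp. I'll release and lift off.

```bash
python3 -m creep '[[0,0,0,0,0,0,0],[0,0,0,0,0,0,-0.5],[0,0,0,0,0,0,-1],[0,0,0,0,0,0,-1],[0,0,0,0,0,0,-1],[0,0,0,0,0,0,-1],[0,0,0,0,0,0,-1],[0,0,0,0,0,1,-1],[0,0,0,0,0,3,-1],[0,0,0,0,0,6,-1],[0,0,0,0,0,9,-1],[0,0,0,0,0,12,-1],[0,0,0,0,0,14,-1],[0,0,0,0,0,14,-1],[0,0,0,0,0,14,-1]]'
python3 - <<'E'
from h import *
im=read_camera("side")
cv2.imwrite("pics/d.png",cv2.resize(im[120:420,180:480],(600,600)))
E
```

```text
time: 17.5
tool_pos: [0.5515, 0.1913, 0.1852]
ee_rot: [[-0.849, 0.529, 0.001], [0.529, 0.849, 0.0], [-0.001, 0.001, -1.0]]
ft_force: [-0.7, 0.1, -0.3]
grip_width: 0.0854
gripper_force: 0.0
```

View pics/d.png

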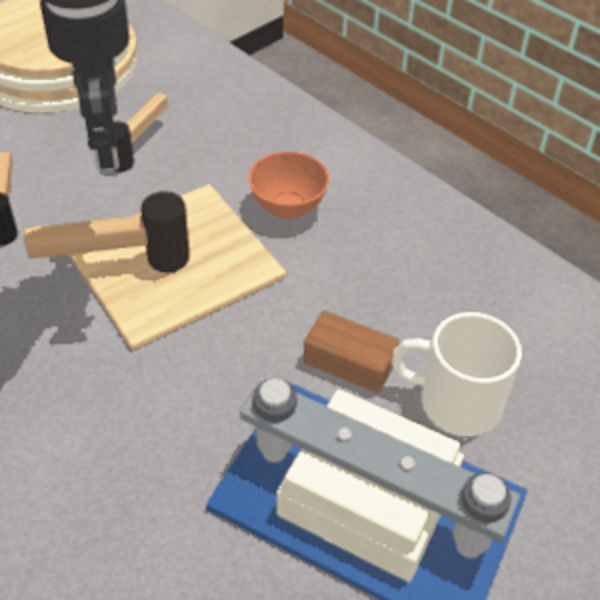

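The mallet stands upright on the board at crop (165,235), both pins are down and the gripper is clear.

```bash
python3 -c "
from cell import *
print(job_done())"
```

```text
the job is handed in; nothing more can be done
None
```

I handed the job in at about 17.6 s: both pins are latched down, the mallet is standing on the board and released, and the mug, block and bowl look unmoved in the last picture; no verdict came back.

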